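Sweep used specula down the chute, then show its check mark in a mirror

TASK

With the squeegee, sweep the four used specula standing loose on the steel down the chute, without touching them with the fingers, then stand the squeegee back on the steel clear of the chute. Now take the inspection mirror from its rest and hold it, touching nothing else, with its glass over the centre of the chute mouth at about the height described, angled so that the camera sees the white check mark at the bottom of the chute reflected in it; finish still holding the mirror steady in that position. Leave everything else where it stands.

Things in the scene. Friction and masses are not known exactly. Their poses are not given: they have to be found in the camera images.
- chute: Fixed stainless drop-in panel, 580 x 940 mm, top 4 mm above the counter; all work things stand on it. Origin: centre of the chute mouth, on the panel's top; x away from the robot (turned up to 0.08 rad), z up. The mouth is a flush opening, 150 mm (x) by 120 mm (y), no rim; its walls narrow to a throat 118 x 88 mm above a sloping deflector 115 mm down that feeds a hidden bin.
- mark (a point): The check mark: centre of a white enamel disc, 26 mm across, flush on the steel deflector plate, straight below the centre of the chute mouth, 115 mm below the panel's top. Seeing it shows that the chute is not backed up.
- camera: Documentation camera, fixed: white block on a slim post with a round dark foot (72 mm across), 185 mm tall, beyond the chute. This body's origin is not at the camera but at the centre of the chute mouth, at panel-top height; z up; its x axis points along the panel to the camera's foot, 300 mm away. The lens is 260 mm out along x, 160 mm up, looking at view.
- view (a point): Point in the air where the glass centre belongs: 130 mm above the centre of the chute mouth. Its z axis is the direction the glass must face for the lens to see the mark: midway between the directions to lens and mark, i.e. towards the camera and 41.7 degrees below horizontal. Its y axis is level, that of camera.
- mirror: Inspection mirror, loose, 130 g give or take a quarter, 240 mm long. Straight metal handle 16 mm wide (y), 14 mm high (z), from x = -85 to +55 mm; then a 6 mm stem to a rigid knuckle and a round head 68 mm across, 5 mm thick. Origin: on the handle's centre line, midway between the rest's prongs; x towards the head, z up as it lies. It balances about 10 mm ahead of the origin.
- glass (a point): Centre of the mirror's round glass (64 mm across): in the frame of mirror at x = 125.1, y = 0, z = -10.9 mm. Its z axis points out of the reflecting face: forward and down, 57 degrees below the handle's x direction. Its y axis is that of mirror.
- rest: Stainless instrument rest, fixed: base plate 110 x 50 mm, two upright prongs (plates 5 mm thick, 29 mm wide, 51 mm tall) at x = -40 and +40 mm. The mirror's handle lies in their open-topped notches, its centre line 47 mm above the panel (notch floor 40 mm), free between the prongs. Origin: centre of its underside; x along the handle towards the mirror's head.
- squeegee: Twin-lip counter squeegee, loose, 160 g give or take a quarter, standing on two black rubber lips. Foot 130 mm long (x), 33 mm thick (y), 34 mm high, with flat upright sides; above it a grey grip bar 96 mm long, 24 mm thick (y), from 40 to 76 mm above the underside. Origin: centre of its underside, z up.
- speculum0: Used ear speculum, one of four alike: loose nickel-plated cone standing wide end down, 26 mm across, 36 mm tall, 14 g. They stand scattered on the panel left (+y) of the mouth, 116 to 231 mm from its centre along the panel's y and within 45 mm either way along its x. Origin: centre of its wide end, z towards the tip.
- speculum1: Used ear speculum, one of four alike: loose nickel-plated cone standing wide end down, 26 mm across, 36 mm tall, 14 g. They stand scattered on the panel left (+y) of the mouth, 116 to 231 mm from its centre along the panel's y and within 45 mm either way along its x. Origin: centre of its wide end, z towards the tip.
- speculum2: Used ear speculum, one of four alike: loose nickel-plated cone standing wide end down, 26 mm across, 36 mm tall, 14 g. They stand scattered on the panel left (+y) of the mouth, 116 to 231 mm from its centre along the panel's y and within 45 mm either way along its x. Origin: centre of its wide end, z towards the tip.
- speculum3: Used ear speculum, one of four alike: loose nickel-plated cone standing wide end down, 26 mm across, 36 mm tall, 14 g. They stand scattered on the panel left (+y) of the mouth, 116 to 231 mm from its centre along the panel's y and within 45 mm either way along its x. Origin: centre of its wide end, z towards the tip.
- tip_pot: White ceramic tip pot, loose, 68 mm across, 55 mm tall; origin under its centre. Not part of the job: leave it alone.
- otoscope: Black otoscope with a chrome collar lying down, loose, about 170 mm long, 33 mm tall; origin at the collar, on its underside. Not part of the job: leave it alone.
- tuning_fork: Nickel tuning fork lying flat, loose, 200 mm long, 10 mm thick; origin at the root of the prongs, on its underside. Not part of the job: leave it alone.
- rack_insert: Blue plastic rack insert with five clean specula in it, loose, 75 x 115 mm, 58 mm tall with the specula; origin under its centre. Not part of the job: leave it alone.
- gallipot: Small steel gallipot (bowl), loose, 60 mm across, 32 mm tall; origin under its centre. Not part of the job: leave it alone.
- spray: Small amber bottle, loose, 36 mm across, 85 mm tall; origin under its centre. Not part of the job: leave it alone.
- swab_jar: Clear swab jar with metal cap, loose, 68 mm across, 85 mm tall; origin under its centre. Not part of the job: leave it alone.
Not all that is in view belongs to the job. Leave any green look-alike of the mirror alone.

How it is judged:
By the outcome, as a careful person would: the job done as asked, in the order asked, and still so for the second after the job is handed in, while the arm keeps its last pose, push and grip.
It also fails if it takes over 54 s, if anything falls off the work surface, if the arm or the gripper's body presses on something with over 40 N, if the wrist force passes 120 N, or if a joint passes its speed limit or range.

ROBOT

A 6-joint arm with a two-finger parallel gripper is mounted at the origin on the work surface. World frame = base frame: x ahead of the robot, y to its left, z up, the work surface at z = 0. Lengths are in m, angles in rad, forces in N, time in s.
With the tool pointing down it reaches from about 0.425 to 0.95 m from the base axis. Payload 14.7 kg.
Tool frame: the origin (TCP) lies between the finger pads; the fingertips stand arm.tips_ahead ahead of it and the grasp point (between the pads) lies 6 mm ahead of it (arm.tips_ahead is the distance from the TCP to the fingertips, in m); z points along the fingers, y is the line along which they close (so a half turn about z gives the same grasp; the last joint's range is limited). The gripper opens to 85 mm and grips with 20 to 120 N. Pads are 22 mm wide; open, the fingers measure 114 mm over their backs; the gripper's body (76 mm by 85 mm) begins 54 mm behind the grasp point. The pads swing forward as they close: fully open they stand 13 mm farther back than shut.
Start: joints at [1.267, 0.48, 1.596, -0, 1.065, -0.047], TCP at [0.165, 0.629, 0.256] pointing down, gripper open.
Joint ranges: [-2.75, 2.75], [-0.82, 2.05], [0.23, 2.67], [-1.56, 4.7], [0.09, 2.69], [-2.92, 2.92]. Speed limits (rad/s): [1.89, 1.89, 2.39, 3.01, 3.01, 3.01].

INTERFACE

Orientations are given as a rotation vector (axis times angle).
In Python, from rig import arm gives the robot as it stands.
- The arm moves only by the shell command python3 -m jog 'ROWS' [FORCE]. ROWS is JSON, a list that holds one entry, the list of rows, each a list of 7 numbers: the turn, a rotation vector about the tool's x, y, z in degrees, then the shift along the tool's x, y, z in cm, then the opening, from 0 (shut) to 1 (fully open). In form: [[[wx, wy, wz, tx, ty, tz, hand], ...]]. A call has 1 to 12 rows; each row shifts and turns the commanded pose from where the row before left it, along the tool's axes as they then stand; what a row does not reach is not made up. A row lasts 1/8 s, in which the tool goes at most 62.5 mm and 10.7 degrees, less where a joint would pass 70% of its speed; a pose out of reach is approached as far as the arm can. A call with a gripper value outside its range is refused whole. The fingers move at their own pace and stop on an object; FORCE is the grip in N (left out, the last holds). Time passes only in rows, so rows that do not move let the fingers close. It gives the time, the measured TCP pose, the force, the opening and the grip force at its end, in the units of the state.
- arm.read_state(): the state, without advancing time (a new reading comes with each control period).
- arm.capture(name): name is "side" or "top" or "wrist"; returns a dict with "image" (480x640x3 uint8, blue, green, red), "depth" (480x640 float32, m along the optical axis (not along the pixel's ray), 0 where there is no reading), "fx", "fy", "cx", "cy" (pixels), "dist" ([k1, k2, p1, p2, k3] as OpenCV has them; the pictures are not rectified), "position" and "attitude" of the camera in the world; the wrist camera has in their place "T_tool_cam" (4x4, takes a point from camera to tool coordinates, whose origin is the TCP and whose axes are the flange's). Camera axes: x right, y up, looking along -z (the intrinsics and any distortion apply to the point x, -y, -z); pixel columns grow to the right and rows downward; lengths in m; the calibration is good to about 2 mm. A picture is of the moment at which its call begins: read the wrist's pose just before it.
- arm.sign_off(): hands the job in; it is judged then, once.
The state is a dict: "time": time; "qpos": joint angles; "qvel": joint speeds; "joint_efforts": joint torques, N m; "position": TCP position; "tool_rot": TCP orientation; "contact_force": force on the tool from outside, world axes, zero at the start; "wrist_torque": the same for the moment, N m; "gripper_width": finger opening in m; "finger_force": force on a finger pad.
Only numpy, scipy, OpenCV 4.12 (cv2) and the standard library are available. Lean on these libraries where they do the work, as an engineer would, in place of code of your own. Each camera call takes 0.05 s, during which the arm holds its last target. There are 200 camera calls.

## Working session

There is one attempt and no reset: what is moved stays moved. The work goes in short steps, Python scripts to look and compute and a shell command to move; the robot and the scene stay as the last step left them, time stands still between calls to the robot, and variables do not carry over. Pictures are saved under pics/ and viewed, at most 10 in all, crops included, and the job is handed in when it is done.

```bash
mkdir -p pics; ls; cat > h.py <<'E'
import numpy as np,cv2
from scipy.spatial.transform import Rotation as R
from rig import arm
def att(a):
    a=np.array(a,float)
    if a.shape==(3,3): return a
    return R.from_rotvec(a).as_matrix() if a.size==3 else R.from_quat(a).as_matrix()
def shot(n):
    s=arm.read_state(); c=arm.capture(n)
    if 'T_tool_cam' in c:
        T=np.eye(4);T[:3,:3]=R.from_rotvec(s['tool_rot']).as_matrix();T[:3,3]=s['position'];T=T@np.array(c['T_tool_cam'])
    else:
        T=np.eye(4);T[:3,:3]=att(c['attitude']);T[:3,3]=c['position']
    c['T']=T
    c['K']=np.array([[c['fx'],0,c['cx']],[0,c['fy'],c['cy']],[0,0,1.]])
    return c
def cloud(c):
    h,w=c['depth'].shape
    u,v=np.meshgrid(np.arange(w),np.arange(h))
    p=cv2.undistortPoints(np.stack([u,v],-1).reshape(-1,1,2).astype(np.float64),c['K'],np.array(c['dist'],float)).reshape(h,w,2)
    d=c['depth']
    P=np.stack([p[...,0]*d,-p[...,1]*d,-d],-1)@c['T'][:3,:3].T+c['T'][:3,3]
    P[d<=0]=np.nan
    return P
def onplane(c,px,z):
    p=cv2.undistortPoints(np.array(px,float).reshape(-1,1,2),c['K'],np.array(c['dist'],float)).reshape(-1,2)
    r=np.c_[p[:,0],-p[:,1],-np.ones(len(p))]@c['T'][:3,:3].T
    o=c['T'][:3,3]
    return o+r*((z-o[2])/r[:,2])[:,None]
def proj(c,X):
    q=(np.atleast_2d(X)-c['T'][:3,3])@c['T'][:3,:3]
    q=np.c_[q[:,0],-q[:,1],-q[:,2]]
    return cv2.projectPoints(q,np.zeros(3),np.zeros(3),c['K'],np.array(c['dist'],float))[0].reshape(-1,2)
E
python3 - <<'E'
from h import *
import pickle
for n in('top','side'):
    c=shot(n);cv2.imwrite(f'pics/{n}0.png',c['image']);pickle.dump(c,open(f'{n}0.pkl','wb'))
    print(n,c['attitude'],c['position'],c['fx'],c['dist'],np.nanmin(c['depth']))
print(arm.read_state(),arm.tips_ahead)
E
```

```text
pics
top [ 0.11644749 -0.10361187 -1.58573247] [ 0.2951072  -0.04389262  1.26982931] 452.9482423206835 [0.01673294 0.         0.         0.         0.        ] 0.0
side [ 0.92191538 -0.05182477 -0.09272008] [ 0.33339054 -1.25887189  0.97998615] 568.1351453860416 [-0.12096217  0.          0.          0.          0.        ] 0.0
{'time': 0.1, 'qpos': array([ 1.26739044e+00,  4.80761723e-01,  1.59679804e+00, -2.01401365e-05,
        1.06510798e+00, -4.66260988e-02]), 'qvel': array([ 0.00058722, -0.00141283, -0.00176698, -0.00060592,  0.00117399,
       -0.00063169]), 'joint_efforts': array([ 1.69073432e-03, -9.52259374e+01, -4.31047475e+01,  1.03987959e-04,
        5.22503877e-03,  7.94038328e-06]), 'position': array([0.16497979, 0.62836537, 0.25574614]), 'tool_rot': array([-4.02204519e-01, -3.11556832e+00,  1.66766559e-03]), 'contact_force': array([ 0.08222503,  0.0508458 , -0.50490476]), 'wrist_torque': array([-0.00770948, -0.02257469,  0.04379997]), 'finger_force': 0.0, 'gripper_width': 0.0856186975948502} 0.025
```

View pics/top0.png

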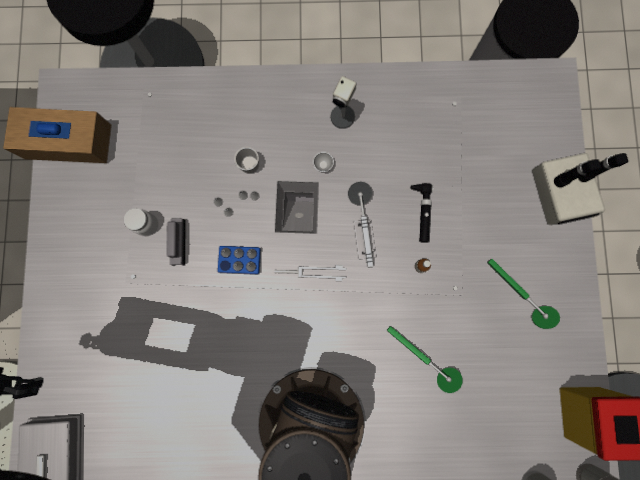

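View pics/side0.png

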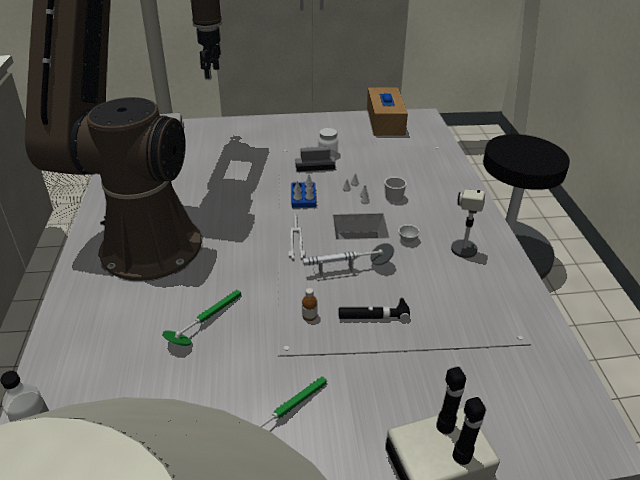

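Top view: the squeegee stands at (178,242) and the four specula at (218,202), (228,211), (243,195) and (254,195). The mouth is at (297,207) and the silver mirror on its rest runs from (370,265) to its head at (360,193). The camera foot is at (343,117). The mirror candidates are the silver one on the rest and the green ones at (425,360) and (525,290). The silver one fits the description, since it is metal and lies on the rest. I'll confirm it in a crop and measure.

```bash
python3 - <<'E'
from h import *
import pickle
c=pickle.load(open('top0.pkl','rb'));P=cloud(c)
im=c['image'][80:290,120:440];cv2.imwrite('pics/crop1.png',cv2.resize(im,None,fx=2.5,fy=2.5,interpolation=cv2.INTER_CUBIC))
f=lambda px,z:print(np.round(onplane(c,px,z),4).tolist())
print('panel corner screws');f([(150,95),(455,103),(455,288),(133,276)],.004)
print('mouth');f([(279,181),(319,183),(317,233),(276,231)],.004)
print('camfoot');f([(343,117)],.006)
print('z of panel',np.nanmedian(P[240:255,330:350,2]),P[250,200])
# height blobs
z=P[...,2]
m=((z>.015)&(P[...,0]>.3)).astype(np.uint8);m[:90]=0;m[290:]=0;m[:,:115]=0;m[:,470:]=0
n,l,s,_=cv2.connectedComponentsWithStats(m)
for i in range(1,n):
    if s[i,4]>8:
        q=P[l==i];q=q[q[:,2]>q[:,2].max()-.02] if 0 else q
        r=cv2.minAreaRect((q[:,:2]*1000).astype(np.float32))
        print(s[i],'mean',q.mean(0).round(4),'zmax',q[:,2].max().round(4),'rect',np.round(r[0],1),np.round(r[1],1),round(r[2],1))
E
```

```text
panel corner screws
[[0.9378, 0.461, 0.004], [0.8938, -0.4381, 0.004], [0.3524, -0.407, 0.004], [0.4018, 0.4905, 0.004]]
mouth
[[0.6685, 0.0805, 0.004], [0.6603, -0.0347, 0.004], [0.5144, -0.0266, 0.004], [0.5224, 0.0897, 0.004]]
camfoot
[[0.8574, -0.1084, 0.006]]
z of panel 0.0028810182019729513 [0.47146828 0.30369274 0.00697981]
[333  90  22  29 364] mean [ 0.8372 -0.0999  0.157 ] zmax 0.1903 rect [ 850.  -102.8] [48.3 70.4] 72.5
[333 116   6   4   9] mean [ 0.8525 -0.0849  0.0165] zmax 0.0203 rect [852.2 -86. ] [ 8.9 14.5] 1.2
[235 147  24  26 326] mean [0.724  0.1678 0.0433] zmax 0.0624 rect [719. 165.] [64.1 64. ] 43.5
[313 152  21  20 194] mean [ 0.7203 -0.0474  0.0272] zmax 0.0409 rect [714.2 -47.4] [56.7 56.8] 49.6
[348 182  26  86 826] mean [ 0.5571 -0.1532  0.0502] zmax 0.0663 rect [ 527.8 -146.4] [ 64.9 234.6] 89.6
[411 183  23  60 660] mean [ 0.5702 -0.3284  0.0286] zmax 0.0403 rect [ 564.3 -333.3] [167.2  60.7] 7.0
[240 191   7   7  36] mean [0.6264 0.1813 0.0258] zmax 0.0408 rect [626.8 181.3] [12.4 18.1] 54.2
[251 192   7   7  36] mean [0.624  0.1494 0.0257] zmax 0.0417 rect [624.8 150.3] [15.3 18.2] 12.1
[214 198   8   7  39] mean [0.608  0.2525 0.0254] zmax 0.0422 rect [607.9 252.7] [14.1 18.7] 39.8
[124 208  34  28 680] mean [0.5423 0.4488 0.0716] zmax 0.0948 rect [546.5 455.2] [63.8 63. ] 31.4
[225 208   7   8  37] mean [0.5778 0.2232 0.0254] zmax 0.0413 rect [577.4 223.6] [13.4 19.7] 68.6
[166 218  20  48 821] mean [0.4906 0.3577 0.0547] zmax 0.0854 rect [494.2 362.9] [130.2  38.3] 0.5
[ 218  246   43   29 1114] mean [0.4395 0.1898 0.0296] zmax 0.0632 rect [440.5 191.8] [115.4  75.8] 86.6
[415 259  16  14 180] mean [ 0.4112 -0.308   0.0603] zmax 0.092 rect [ 412.7 -311.9] [33.3 33.9] 82.3
```

View pics/crop1.png

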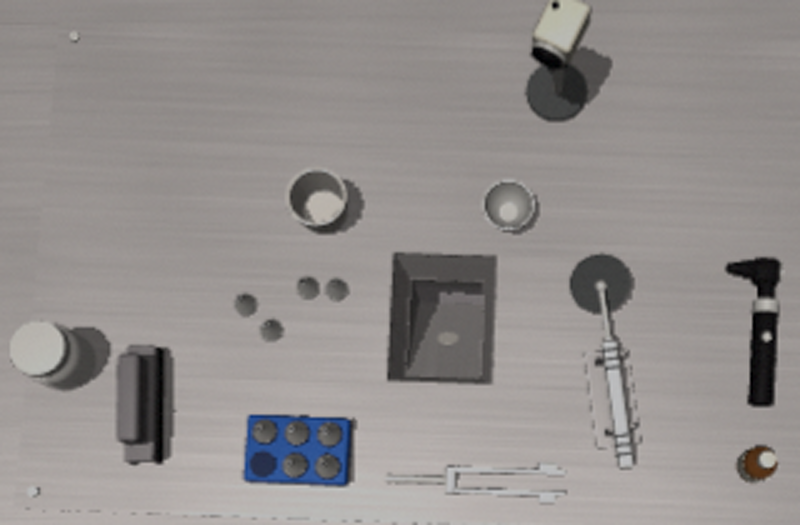

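The crop shows the silver mirror in its rest, handle (620,410) and head (600,283), with nothing else like it on the panel; the green ones lie off the panel. The squeegee is at (145,405), the specula at (246,304), (308,288), (337,289) and (271,330), and the check mark at (447,338).

```bash
cat >> h.py <<'E'
def delta(p,Rt,p0=None,R0=None):
    s=arm.read_state()
    R0=R.from_rotvec(s['tool_rot']) if R0 is None else R0
    p0=s['position'] if p0 is None else p0
    print('turn deg',np.round((R0.inv()*Rt).as_rotvec(degrees=True),2),'| shift after turn cm',np.round(Rt.inv().apply(np.array(p)-p0)*100,2),'| shift before turn',np.round(R0.inv().apply(np.array(p)-p0)*100,2))
def down(yaw):
    # tool y along yaw (horizontal), z down
    y=np.array([np.cos(yaw),np.sin(yaw),0]);z=np.array([0,0,-1.]);x=np.cross(y,z)
    return R.from_matrix(np.stack([x,y,z],1))
E
python3 - <<'E'
from h import *
import pickle
c=pickle.load(open('top0.pkl','rb'));P=cloud(c)
def pca(m,name):
    q=P[m];r=cv2.minAreaRect((q[:,:2]*1000).astype(np.float32));u,s,v=np.linalg.svd(q-q.mean(0))
    d=v[0]*np.sign(v[0][0]);print(name,len(q),q.mean(0).round(4),'z',np.median(q[:,2]).round(4),'yaw',np.arctan2(d[1],d[0]).round(4),np.round(r,1) if 0 else r)
B=np.zeros(P.shape[:2],bool);B[210:275,160:192]=1
pca(B&(P[...,2]>.07),'bar')
B[:]=0;B[205:275,350:380]=1
pca(B&(P[...,2]>.048),'handle')
B[:]=0;B[180:206,345:375]=1
pca(B&(P[...,2]>.02),'head')
s=arm.read_state();print(R.from_rotvec(s['tool_rot']).as_matrix().round(3))
E
```

```text
bar 330 [0.4925 0.3634 0.0774] z 0.0776 yaw 0.0026 ((493.2361145019531, 364.94830322265625), (92.94293212890625, 25.907630920410156), 0.9452900886535645)
handle 354 [ 0.4867 -0.1609  0.0563] z 0.0565 yaw 0.1048 ((496.0321044921875, -159.95611572265625), (172.0483856201172, 28.679134368896484), 5.933177471160889)
head 447 [ 0.6168 -0.1471  0.0463] z 0.0467 yaw 1.4342 ((617.3768920898438, -147.25543212890625), (60.9206428527832, 61.102272033691406), 45.955196380615234)
[[-0.967  0.254 -0.   ]
 [ 0.254  0.967 -0.001]
 [ 0.    -0.001 -1.   ]]
```

```bash
python3 -c "
from h import *
delta([.493,.364,.20],down(np.pi/2+.003))"
```

```text
turn deg [-6.000e-02 -1.000e-02 -1.488e+01] | shift after turn cm [-32.72 -26.53   5.57] | shift before turn [-38.44 -17.23   5.59]
```

```bash
python3 -m jog '[[[0,0,-7.45,0,0,0,1],[0,0,-7.45,0,0,0,1],[0,0,0,-4.09,-3.32,0.7,0.6],[0,0,0,-4.09,-3.32,0.7,0.6],[0,0,0,-4.09,-3.32,0.7,0.6],[0,0,0,-4.09,-3.32,0.7,0.6],[0,0,0,-4.09,-3.32,0.7,0.6],[0,0,0,-4.09,-3.32,0.7,0.6],[0,0,0,-4.09,-3.32,0.7,0.6],[0,0,0,-4.09,-3.32,0.7,0.6],[0,0,0,0,0,0,0.6]]]'
python3 - <<'E'
from h import *
import pickle
s=arm.read_state();print(s['time'],s['position'],s['tool_rot'],s['gripper_width'],arm.tips_ahead)
c=shot('wrist');pickle.dump(c,open('w1.pkl','wb'));cv2.imwrite('pics/w1.png',c['image'])
P=cloud(c);m=(P[...,2]>.07)&(P[...,2]<.09)&(abs(P[...,0]-.493)<.07)&(abs(P[...,1]-.364)<.03)
q=P[m];u,_,v=np.linalg.svd(q-q.mean(0),full_matrices=False);print(len(q),q.mean(0),np.median(q[:,2]),v[0],cv2.minAreaRect((q[:,:2]*1000).astype(np.float32)))
print(c['T'][:3,3])
delta([.493,.364,.20],down(np.pi/2+.003))
E
```

```text
time: 1.48
position: [0.4954, 0.3616, 0.1994]
tool_rot: [-0.001, -3.141, 0.001]
contact_force: [-0.4, 0.0, 0.3]
gripper_width: 0.0515
finger_force: 0.0
1.475 [0.49537517 0.36156698 0.19941267] [-6.52905213e-04 -3.14113968e+00  1.40611231e-03] 0.05149787217158196 0.025
4551 [0.49019089 0.36632089 0.07867473] 0.07897844817925803 [0.99986663 0.01589606 0.00374553] ((492.9774169921875, 366.2947082519531), (94.76193237304688, 23.93416404724121), 0.836148202419281)
[0.4293626  0.36219107 0.31649561]
turn deg [-0.04 -0.05 -0.15] | shift after turn cm [ 0.1   0.13 -0.04] | shift before turn [ 0.1   0.13 -0.04]
```

View pics/w1.png

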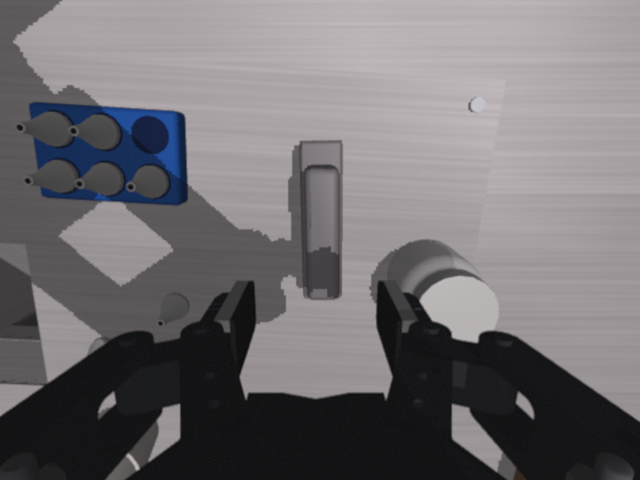

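The picture shows the squeegee bar at (321,220) between the open fingers, with the jar at (450,300) lower and to the right.

```bash
python3 - <<'E'
from h import *
import pickle
c=pickle.load(open('w1.pkl','rb'));P=cloud(c);s=arm.read_state()
q=P[280:350,205:256].reshape(-1,3);q=q[q[:,2]>.15];print('left tip zmin rel TCP',np.percentile(q[:,2],[0,1,5])-s['position'][2],len(q))
q=P[280:350,375:425].reshape(-1,3);q=q[q[:,2]>.15];print('right',np.percentile(q[:,2],[0,1,5])-s['position'][2],len(q))
print('speculum y',P[305,175])
delta([.4926,.3660,.075],down(np.pi/2+.01))
E
```

```text
left tip zmin rel TCP [-0.02369106 -0.02072453 -0.01690853] 2954
right [-0.02326086 -0.02086974 -0.01715898] 2874
speculum y [0.57323444 0.2339503  0.01836539]
turn deg [-0.04 -0.05 -0.55] | shift after turn cm [ 0.14  0.33 12.46] | shift before turn [ 0.13  0.33 12.46]
```

```bash
python3 -m jog '[[[0,0,-0.6,0.14,0.33,2.0,0.6],[0,0,0,0,0,4.0,0.6],[0,0,0,0,0,4.0,0.6],[0,0,0,0,0,2.5,0.6],[0,0,0,0,0,0,0.6],[0,0,0,0,0,0,0.1],[0,0,0,0,0,0,0.1],[0,0,0,0,0,0,0.1],[0,0,0,0,0,0,0.1],[0,0,0,0,0,0,0.1]]]' 40
python3 - <<'E'
from h import *
s=arm.read_state();print(s['time'],s['position'],s['gripper_width'])
# squeegee offset: center c=(.4926,.366) vs tool
th=-.055;ex=np.array([np.cos(th),np.sin(th)]);ey=np.array([-ex[1],ex[0]]);o=np.array([.5914,.0273])
for v in(.29,.05,.24):
    q=o-.005*ex+v*ey;print(v,q);delta([*q,s['position'][2]],down(np.pi/2+th))
E
```

```text
time: 2.78
position: [0.4922, 0.3679, 0.0765]
tool_rot: [-0.021, 3.14, 0.002]
contact_force: [-2.7, 1.5, 8.8]
gripper_width: 0.0235
finger_force: 44.6
2.775 [0.49216657 0.36794221 0.07652267] 0.023482724979625492
0.29 [0.60234952 0.31713635]
turn deg [0.07 0.08 3.93] | shift after turn cm [-11.28  -4.47   0.  ] | shift before turn [-1.095e+01 -5.230e+00  1.000e-02]
0.05 [0.58915617 0.07749926]
turn deg [0.07 0.08 3.93] | shift after turn cm [-11.28 -28.47   0.  ] | shift before turn [-9.300e+00 -2.917e+01 -2.000e-02]
0.24 [0.59960091 0.26721195]
turn deg [0.07 0.08 3.93] | shift after turn cm [-11.28  -9.47   0.  ] | shift before turn [-10.61 -10.22   0.  ]
```

```bash
python3 -m jog '[[[0,0,0,0,0,-1.5,0.1],[0,0,0,0,0,-3.5,0.1],[0,0,3.9,-3.76,-1.49,0,0.1],[0,0,0,-3.76,-1.49,0,0.1],[0,0,0,-3.76,-1.49,0,0.1],[0,0,0,0,0,0,0.1]]]'
python3 - <<'E'
from h import *
import pickle
s=arm.read_state()
c=shot('side');pickle.dump(c,open('s1.pkl','wb'))
w=shot('wrist');pickle.dump(w,open('w2.pkl','wb'));cv2.imwrite('pics/w2.png',w['image'])
P=cloud(w);
th=-.055
delta([.60235,.3171,.078],down(np.pi/2+th))
print(s['position'],s['gripper_width'],s['contact_force'])
E
```

```text
time: 3.52
position: [0.6057, 0.3179, 0.1265]
tool_rot: [0.089, 3.138, 0.001]
contact_force: [-0.4, -0.3, -1.7]
gripper_width: 0.0234
finger_force: 43.3
turn deg [ 0.01  0.   -0.02] | shift after turn cm [ 0.05 -0.18  4.8 ] | shift before turn [ 0.05 -0.18  4.8 ]
[0.60572594 0.31788793 0.12651631] 0.02337260075663736 [-0.42631159 -0.34206998 -1.66500706]
```

View pics/w2.png

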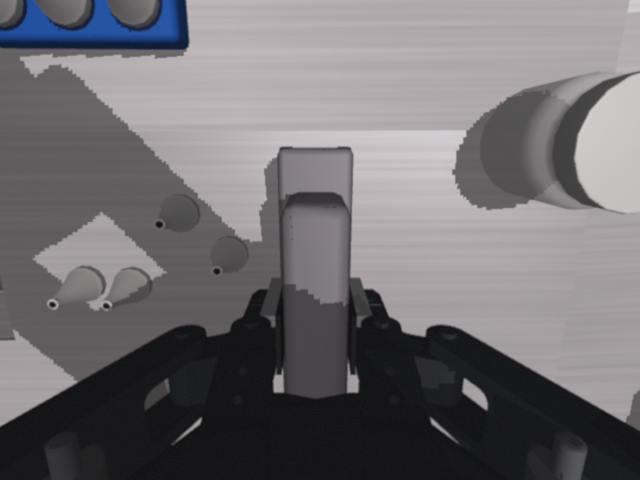

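The squeegee is held and raised, with the four specula at (180,212), (230,252), (85,285) and (130,288), all to its left and clear. I'll lower and sweep.

```bash
python3 -m jog '[[[0,0,0,0,0,2.5,0.1],[0,0,0,0,0,1.8,0.1],[0,0,0,0,0,0.55,0.1],[0,0,0,0,0,0,0.1]]]'
python3 -m jog '[[[0,0,0,0,-0.6,0,0.1],[0,0,0,0,-1.2,0,0.1],[0,0,0,0,-1.4,0,0.1],[0,0,0,0,-1.4,0,0.1],[0,0,0,0,-1.4,0,0.1],[0,0,0,0,-1.4,0,0.1],[0,0,0,0,-1.4,0,0.1],[0,0,0,0,-1.4,0,0.1],[0,0,0,0,-1.4,0,0.1],[0,0,0,0,-1.4,0,0.1]]]'
python3 - <<'E'
from h import *
c=shot('side');cv2.imwrite('pics/s2.png',cv2.resize(c['image'][140:290,250:450],None,fx=4,fy=4))
E
```

```text
time: 4.12
position: [0.6026, 0.3194, 0.0771]
tool_rot: [-0.085, -3.14, 0.0]
contact_force: [1.3, 0.4, -1.3]
gripper_width: 0.0237
finger_force: 43.5
time: 5.38
position: [0.5959, 0.1885, 0.0768]
tool_rot: [0.085, 3.14, 0.0]
contact_force: [-0.0, 0.4, -1.3]
gripper_width: 0.0229
finger_force: 43.5
```

View pics/s2.png

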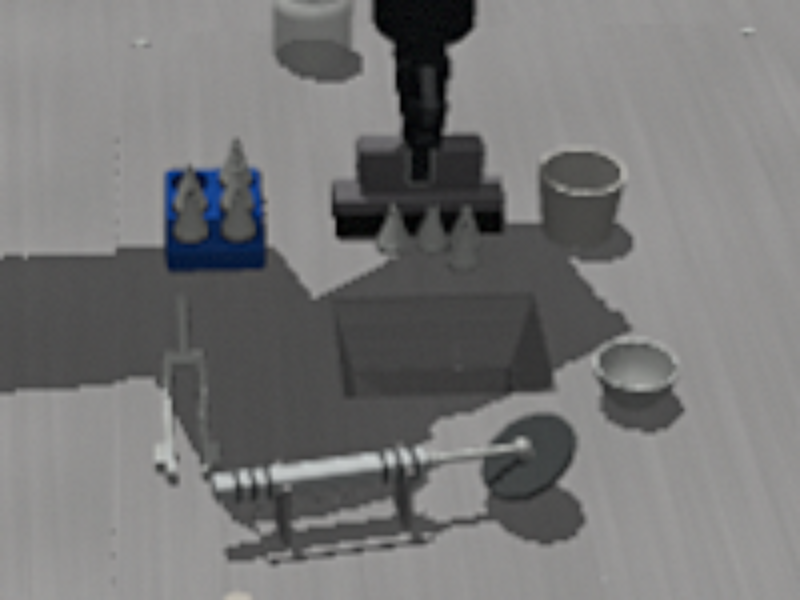

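The specula stand upright ahead of the foot at (393,228), (430,228) and (465,238), with the fourth lined up behind the last. I'll continue to the mouth.

```bash
python3 -m jog '[[[0,0,0,0,-1.2,0,0.1],[0,0,0,0,-1.4,0,0.1],[0,0,0,0,-1.4,0,0.1],[0,0,0,0,-1.4,0,0.1],[0,0,0,0,-1.2,0,0.1],[0,0,0,0,-1.0,0,0.1],[0,0,0,0,-1.0,0,0.1],[0,0,0,0,-1.0,0,0.1],[0,0,0,0,-1.0,0,0.1],[0,0,0,0,-0.5,0,0.1],[0,0,0,0,0,0,0.1],[0,0,0,0,0,0,0.1]]]'
python3 -m jog '[[[0,0,0,0,1.0,0,0.1],[0,0,0,0,2,0,0.1],[0,0,0,0,4,0,0.1],[0,0,0,0,4,0,0.1],[0,0,0,0,3,0,0.1],[0,0,0,0,0,0,0.1]]]'
python3 - <<'E'
from h import *
c=shot('side');t=shot('top')
a=cv2.resize(c['image'][140:290,250:450],None,fx=3,fy=3);b=cv2.resize(t['image'][150:260,170:370],None,fx=3,fy=3)
cv2.imwrite('pics/s3.png',np.r_[a[:270],b])
E
```

```text
time: 6.92
position: [0.5899, 0.0788, 0.0768]
tool_rot: [-0.085, -3.14, -0.0]
contact_force: [-0.5, 0.5, -2.2]
gripper_width: 0.0232
finger_force: 43.5
time: 7.68
position: [0.5973, 0.222, 0.0768]
tool_rot: [0.08, 3.14, 0.001]
contact_force: [-0.3, 0.1, -1.4]
gripper_width: 0.0235
finger_force: 43.5
```

View pics/s3.png

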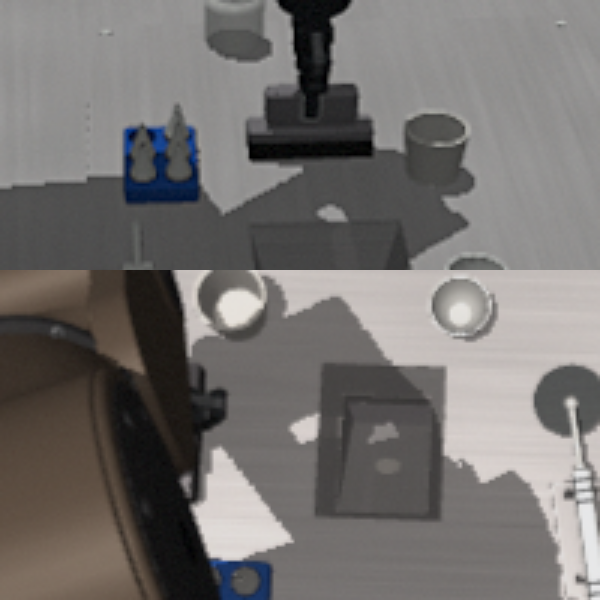

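No specula remain on the panel or in the chute mouth, and the check mark is visible at (385,465) in the lower image. I'll stand the squeegee here.

```bash
python3 -m jog '[[[0,0,0,0,1.5,0,0.1],[0,0,0,0,1.5,0,0.1],[0,0,0,0,0,0.08,0.1],[0,0,0,0,0,0,0.1],[0,0,0,0,0,0,0.3],[0,0,0,0,0,0,0.6],[0,0,0,0,0,0,0.6],[0,0,0,0,0,0,0.6],[0,0,0,0,0,-2,0.6],[0,0,0,0,0,-4,0.6],[0,0,0,0,0,-5,0.6],[0,0,0,0,0,-5,0.6]]]'
python3 - <<'E'
from h import *
s=arm.read_state();w=shot('wrist');P=cloud(w)
m=(P[...,2]>.06)&(P[...,2]<.1)&(np.hypot(P[...,0]-s['position'][0],P[...,1]-s['position'][1])<.07)
q=P[m];print(s['position'],len(q),np.median(q[:,2]),cv2.minAreaRect((q[:,:2]*1000).astype(np.float32)))
# above mirror
delta([.51,-.16,.20],down(np.pi/2+.105))
E
```

```text
time: 9.28
position: [0.599, 0.2483, 0.239]
tool_rot: [0.085, 3.14, 0.001]
contact_force: [1.2, 0.0, -0.6]
gripper_width: 0.0513
finger_force: 0.0
[0.5990088  0.24830355 0.23901125] 3404 0.07891488007496719 ((600.0023803710938, 248.98550415039062), (23.995620727539062, 94.2052001953125), 87.10403442382812)
turn deg [ 0.17  0.51 -9.13] | shift after turn cm [ 13.4  -39.74   4.61] | shift before turn [  6.97 -41.38   4.4 ]
```

```bash
python3 -m jog '[[[0,0,-9.1,0,0,0,0.6],[0,0,0,1.67,-4.97,0.3,0.6],[0,0,0,1.67,-4.97,0.3,0.6],[0,0,0,1.67,-4.97,0.3,0.6],[0,0,0,1.67,-4.97,0.3,0.6],[0,0,0,1.67,-4.97,0.3,0.6],[0,0,0,1.67,-4.97,0.3,0.6],[0,0,0,1.67,-4.97,0.3,0.6],[0,0,0,1.67,-4.97,0.3,0.6],[0,0,0,0,0,0,0.6]]]'
python3 - <<'E'
from h import *
import pickle
s=arm.read_state();w=shot('wrist');P=cloud(w);pickle.dump(w,open('w3.pkl','wb'));cv2.imwrite('pics/w3.png',w['image'])
print(s['position'])
m=(P[...,2]>.046)&(P[...,2]<.08)&(abs(P[...,1]+.16)<.05)&(P[...,0]>.38)&(P[...,0]<.56)
q=P[m];u,_,v=np.linalg.svd(q-q.mean(0),full_matrices=False);print(len(q),q.mean(0),np.percentile(q[:,2],[5,50,95]),v[0],np.arctan(v[0][1]/v[0][0]),cv2.minAreaRect((q[:,:2]*1000).astype(np.float32)),q.min(0),q.max(0))
E
```

```text
time: 10.58
position: [0.5071, -0.1641, 0.2129]
tool_rot: [-0.158, 3.137, -0.001]
contact_force: [0.8, 0.7, -0.4]
gripper_width: 0.0511
finger_force: 0.0
[ 0.50708666 -0.16408625  0.21290818]
4082 [ 0.478624   -0.15931009  0.05680318] [0.05417114 0.05709844 0.05841671] [ 0.99443012  0.10518417 -0.00671072] 0.10538147338423376 ((485.47186279296875, -158.38082885742188), (149.37432861328125, 28.08794593811035), 5.933016777038574) [ 0.41068368 -0.17576329  0.04602275] [ 0.55977729 -0.13951703  0.06003017]
```

View pics/w3.png

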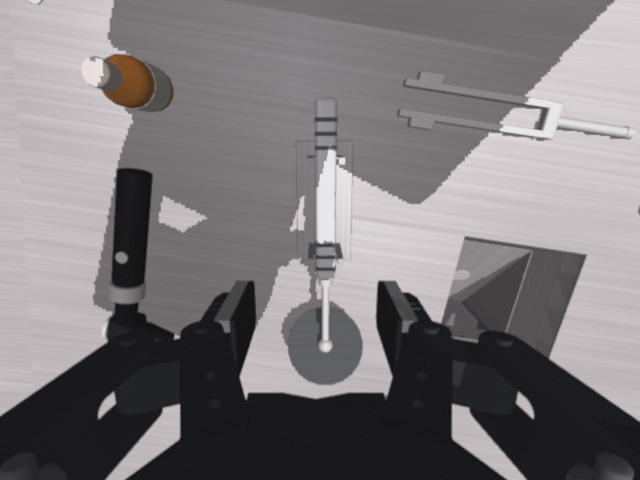

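The mirror handle runs from (326,98) to (325,278), with prongs at about (325,155) and (325,247) and the head at (325,345). Between the fingers it's clear.

```bash
python3 - <<'E'
from h import *
import pickle
w=pickle.load(open('w3.pkl','rb'))
q=onplane(w,[(326,98),(325,278)],.058);print(q);pr=onplane(w,[(325,155),(325,247)],.055);print('prongs',pr,pr.mean(0),np.linalg.norm(pr[0]-pr[1]))
d=(q[1]-q[0]);L=np.linalg.norm(d);print('L',L)
d=np.array([np.cos(.105),np.sin(.105),0]);o1=q[0]+.085*d;o2=q[1]-.055*d;print('origin',o1,o2)
yw=np.pi/2+.105
Rt=down(yw)*R.from_euler('y',15.3,degrees=True)
print(Rt.as_matrix().round(3))
o=(o1+o2)/2;o[2]=.051
p=o-.006*Rt.as_matrix()[:,2]
print('p',p)
delta(p-.09*Rt.as_matrix()[:,2],Rt)
delta(p,Rt)
E
```

```text
[[ 0.41152883 -0.16599231  0.058     ]
 [ 0.54775365 -0.15207694  0.058     ]]
prongs [[ 0.45104933 -0.16238975  0.055     ]
 [ 0.522541   -0.15471154  0.055     ]] [ 0.48679516 -0.15855064  0.055     ] 0.0719028060453305
L 0.13693369706456107
origin [ 0.4960607 -0.1570837  0.058    ] [ 0.49305656 -0.15784133  0.058     ]
[[-0.959 -0.105 -0.262]
 [-0.101  0.994 -0.028]
 [ 0.264  0.    -0.965]]
p [ 0.49613315 -0.15729658  0.05678734]
turn deg [ 0.   15.35 -0.2 ] | shift after turn cm [-3.08  0.63  6.34] | shift before turn [-1.29  0.64  6.93]
turn deg [ 0.   15.35 -0.2 ] | shift after turn cm [-3.08  0.63 15.34] | shift before turn [ 1.09  0.63 15.61]
```

```bash
python3 -m jog '[[[0,7.7,0,0,0,0,0.6],[0,7.65,0,0,0,0,0.6],[0,0,0,-1.54,0.32,3.2,0.6],[0,0,0,-1.54,0.31,3.14,0.6],[0,0,0,0,0,0,0.6]]]'
python3 - <<'E'
from h import *
Rt=down(np.pi/2+.105)*R.from_euler('y',15.3,degrees=True)
delta([.4961,-.1573,.0568],Rt)
E
```

```text
time: 11.25
position: [0.5192, -0.1517, 0.1415]
tool_rot: [0.153, -2.867, 0.019]
contact_force: [0.1, -0.7, 0.6]
gripper_width: 0.0511
finger_force: 0.0
turn deg [ 0.05 -0.23  0.08] | shift after turn cm [ 0.04 -0.31  8.79] | shift before turn [ 0.   -0.32  8.79]
```

```bash
python3 -m jog '[[[0,0,0,0,-0.3,3,0.6],[0,0,0,0,0,3,0.6],[0,0,0,0,0,0,0.6],[0,0,0,0,0,0,0.6]]]'
python3 - <<'E'
from h import *
import pickle
Rt=down(np.pi/2+.105)*R.from_euler('y',15.3,degrees=True)
delta([.4961,-.1573,.0568],Rt)
w=shot('wrist');P=cloud(w)
m=(P[...,2]>.05)&(P[...,2]<.065)&(abs(P[...,1]+.16)<.03)&(P[...,0]>.40)&(P[...,0]<.50)
q=P[m];print(len(q),q.mean(0), 'y at .4945',np.polyval(np.polyfit(q[:,0],q[:,1],1),.4945),np.percentile(q[:,2],50),q[:,0].min())
E
```

```text
time: 11.75
position: [0.5056, -0.1582, 0.0867]
tool_rot: [0.15, -2.872, 0.021]
contact_force: [0.9, -0.3, 0.8]
gripper_width: 0.0513
finger_force: 0.0
turn deg [-0.05  0.06 -0.03] | shift after turn cm [0.11 0.19 3.13] | shift before turn [0.12 0.19 3.13]
7383 [ 0.45578783 -0.16157127  0.05708109] y at .4945 -0.15753091978001627 0.05727677752414123 0.4103238659970511
```

```bash
python3 -m jog '[[[0,0,0,0.1,0.18,1.6,0.6],[0,0,0,0,0,1.5,0.6],[0,0,0,0,0,0,0.6],[0,0,0,0,0,0,0.05],[0,0,0,0,0,0,0.05],[0,0,0,0,0,0,0.05],[0,0,0,0,0,0,0.05],[0,0,0,0,0,0,0.05]]]' 45
python3 - <<'E'
from h import *
Rt=down(np.pi/2+.105)*R.from_euler('y',15.3,degrees=True)
delta([.4961,-.1573,.0568],Rt)
E
```

```text
time: 12.8
position: [0.4955, -0.1573, 0.0555]
tool_rot: [0.15, -2.871, 0.021]
contact_force: [0.4, 0.2, 6.1]
gripper_width: 0.0153
finger_force: 45.3
turn deg [-0.01 -0.01 -0.03] | shift after turn cm [-0.03 -0.   -0.14] | shift before turn [-0.03 -0.   -0.14]
```

```bash
python3 -m jog '[[[0,0,0,0.3,0,-1,0.05],[0,0,0,0.53,0,-1.93,0.05],[0,0,0,0.8,0,-2.9,0.05],[0,0,0,1.06,0,-3.86,0.05],[0,0,0,0.53,0,-1.93,0.05],[0,0,0,0,0,0,0.05],[0,0,0,0,0,0,0.05]]]'
python3 - <<'E'
from h import *
import pickle
s=arm.read_state();w=shot('wrist');P=cloud(w);t=shot('top');pickle.dump((s,w,t),open('w4.pkl','wb'));cv2.imwrite('pics/w4.png',w['image'])
Rt=R.from_rotvec(s['tool_rot']);Q=(P-s['position'])@Rt.as_matrix()
b=Q[120:300,280:370]
m=(b[...,2]<.05)&(b[...,2]>-.03)
q=b[m];print(len(q),q.min(0),q.max(0),q.mean(0))
E
```

```text
time: 13.68
position: [0.4946, -0.1572, 0.1757]
tool_rot: [0.15, -2.87, 0.02]
contact_force: [0.8, 0.3, -1.0]
gripper_width: 0.0151
finger_force: 44.5
8769 [ 0.00691877 -0.01373017 -0.00091826] [0.07321515 0.02144785 0.02285297] [0.03923601 0.00081495 0.00988495]
```

View pics/w4.png

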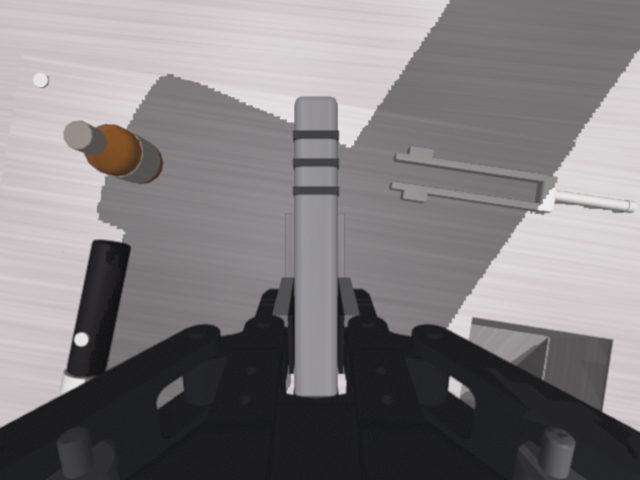

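The mirror is held, with the handle along the middle from (316,98) to the fingers. I'll fit its pose in the hand and compute the target.

```bash
cat > fit.py <<'E'
from h import *
def fit(s,w):
    P=cloud(w);Q=(P-s['position'])@R.from_rotvec(s['tool_rot']).as_matrix()
    b=Q[85:290,285:350].reshape(-1,3);b=b[(b[:,2]<.05)&(b[:,2]>-.05)]
    q=b[b[:,0]>.015]
    az=np.polyfit(q[:,0],q[:,2],1)
    top=q[abs(q[:,2]-np.polyval(az,q[:,0]))<.002]
    az=np.polyfit(top[:,0],top[:,2],1)
    e=np.arange(.02,.078,.004);mid=[];xs=[]
    for a in e:
        k=top[(top[:,0]>=a)&(top[:,0]<a+.004)]
        if len(k)>20: mid.append((k[:,1].min()+k[:,1].max())/2);xs.append(a+.002)
    ay=np.polyfit(xs,mid,1)
    print('slope z/x deg',np.degrees(np.arctan(az[0])),'top z at x=0',az[1],'slope y/x deg',np.degrees(np.arctan(ay[0])),'y at 0',ay[1],'rear x',top[:,0].max(),len(top))
    xm=-np.array([1,ay[0],az[0]]);xm/=np.linalg.norm(xm)
    ym=np.cross(np.array([-az[0],0,1.]),xm)*-1  # placeholder, fixed below
    zm=np.array([az[0],0,-1.]);zm-=xm*(zm@xm);zm/=np.linalg.norm(zm);ym=np.cross(zm,xm)
    rear=np.array([top[:,0].max(),np.polyval(ay,top[:,0].max()),np.polyval(az,top[:,0].max())])-.007*zm
    o=rear+.085*xm
    return R.from_matrix(np.stack([xm,ym,zm],1)),o
E
python3 - <<'E'
from fit import *
import pickle
s,w,t=pickle.load(open('w4.pkl','rb'))
Rm,o=fit(s,w);print('o',o,Rm.as_matrix().round(3))
# from grasp
Rg=down(np.pi/2+.105)*R.from_euler('y',15.3,degrees=True)
M=R.from_euler('z',.105);print('grasp-based',Rg.inv().apply(np.array([.4946,-.1576,.051])-[.4955,-.1573,.0555]),(Rg.inv()*M).as_matrix().round(3))
E
```

```text
slope z/x deg 15.161628115672885 top z at x=0 -0.001696632590551984 slope y/x deg -0.01227219465343861 y at 0 0.00048350443053180546 rear x 0.08154413651377086 8073
o [-0.00232797  0.00048361  0.00492499] [[-0.965  0.     0.262]
 [ 0.     1.     0.   ]
 [-0.262  0.    -0.965]]
grasp-based [-0.00029378 -0.00020402  0.00458498] [[-0.965  0.     0.264]
 [ 0.     1.    -0.   ]
 [-0.264  0.    -0.965]]
```

```bash
cat > tgt.py <<'E'
from fit import *
import pickle
t=pickle.load(open('top0.pkl','rb'))
P=cloud(t);g=t['image'].max(2)
m=((g<95)).astype(np.uint8);m[:103]=0;m[132:]=0;m[:,:328]=0;m[:,358:]=0
cn=max(cv2.findContours(m,cv2.RETR_EXTERNAL,cv2.CHAIN_APPROX_NONE)[0],key=cv2.contourArea)
(cx,cy),r=cv2.minEnclosingCircle(cn)
foot=onplane(t,[(cx,cy)],.008)[0]
c0=np.array([.5914,.0273,.004])
d=foot-c0;az=np.arctan2(d[1],d[0])
print('foot',foot,'r px',r,(cx,cy),'dist',np.hypot(*d[:2]),'az',az)
xm=R.from_euler('z',az)*R.from_euler('y',-(57-41.7),degrees=True)   # x up 15.3
def target(Rm,o,az=az):
    xm=R.from_euler('z',az)*R.from_euler('y',-15.3,degrees=True)
    om=c0+[0,0,.130]-xm.apply([.1251,0,-.0109])
    Rt=xm*Rm.inv()
    return om-Rt.apply(o),Rt
E
python3 - <<'E'
from tgt import *
Rm=R.from_matrix(np.array([[-.9645,0,.263],[0,1,0],[-.263,0,-.9645]]));o=np.array([-.0015,.0002,.0047])
p,Rt=target(Rm,o,-.470);print(p,Rt.as_matrix().round(3));delta(p,Rt)
E
```

```text
foot [ 0.86713634 -0.11441187  0.008     ] r px 15.945319175720215 (345.0, 113.5) dist 0.3100206212223379 az -0.47473714058942823
[0.47982216 0.08375341 0.11620191] [[-0.892  0.453  0.001]
 [ 0.453  0.892 -0.   ]
 [-0.001 -0.    -1.   ]]
turn deg [ -4.38 -15.05  32.72] | shift after turn cm [12.2  20.82  5.88] | shift before turn [-2.6  24.1   5.41]
```

```bash
python3 -m jog '[[[-1.1,-3.76,8.18,0,0,0,0.05],[-1.1,-3.76,8.18,0,0,0,0.05],[-1.09,-3.76,8.18,0,0,0,0.05],[-1.09,-3.76,8.18,0,0,0,0.05],[0,0,0,1.0,1.8,0,0.05],[0,0,0,2.24,3.8,0,0.05],[0,0,0,2.24,3.8,0,0.05],[0,0,0,2.24,3.8,0,0.05],[0,0,0,2.24,3.8,0,0.05],[0,0,0,2.24,3.8,0,0.05],[0,0,0,0,0,0,0.05],[0,0,0,0,0,0,0.05]]]'
python3 - <<'E'
from tgt import *
s=arm.read_state();w=shot('wrist');tt=shot('top');pickle.dump((s,w,tt),open('w5.pkl','wb'));Rm,o=fit(s,w);print(o)
Rm=R.from_matrix(np.array([[-.9645,0,.263],[0,1,0],[-.263,0,-.9645]]));o=np.array([-.0015,.0002,.0047])
p,Rt=target(Rm,o,-.472);print(p);delta(p,Rt)
E
```

```text
time: 15.28
position: [0.4799, 0.084, 0.1752]
tool_rot: [0.727, 3.056, -0.002]
contact_force: [0.2, 0.5, -1.6]
gripper_width: 0.0147
finger_force: 44.5
foot [ 0.86713634 -0.11441187  0.008     ] r px 15.945319175720215 (345.0, 113.5) dist 0.3100206212223379 az -0.47473714058942823
slope z/x deg 15.184988832110962 top z at x=0 -0.0019557960957215957 slope y/x deg -0.03390792661163942 y at 0 8.81604704576077e-05 rear x 0.08191574920896857 8119
[-1.95002984e-03  8.82294012e-05  4.76818706e-03]
[0.47993529 0.08397645 0.11620191]
turn deg [-0.03  0.03  0.14] | shift after turn cm [0.07 0.07 5.91] | shift before turn [0.07 0.08 5.91]
```

```bash
python3 -m jog '[[[0,0,0.14,0.07,0.07,2,0.05],[0,0,0,0,0,2.4,0.05],[0,0,0,0,0,1.5,0.05],[0,0,0,0,0,0,0.05],[0,0,0,0,0,0,0.05],[0,0,0,0,0,0,0.05]]]'
python3 - <<'E'
from tgt import *
s=arm.read_state()
Rm=R.from_matrix(np.array([[-.9645,0,.263],[0,1,0],[-.263,0,-.9645]]));o=np.array([-.0015,.0002,.0047])
p,Rt=target(Rm,o,-.472);delta(p,Rt)
c=shot('side');a=c['image'].copy()
# glass centre, lens, mouth corners, foot predicted
L=c0+[.26*np.cos(-.472),.26*np.sin(-.472),.16];G=c0+[0,0,.13]
th=-.055;ex=np.array([np.cos(th),np.sin(th),0]);ey=np.array([-ex[1],ex[0],0])
pts=[G,L]+[c0+i*.075*ex+j*.06*ey for i in(1,-1) for j in(1,-1)]+[c0+[.3*np.cos(-.472),.3*np.sin(-.472),0]]
o0=[250,140]
a=cv2.resize(a[140:290,250:500],None,fx=3.2,fy=3.2,interpolation=cv2.INTER_CUBIC)
for x in proj(c,np.array(pts)): cv2.drawMarker(a,tuple(int(v) for v in (x-o0)*3.2),(0,0,255),cv2.MARKER_CROSS,12,1)
cv2.imwrite('pics/f.png',a)
t=shot('top')
P=cloud(t);m=(P[...,2]>.09)&(P[...,2]<.2)&(np.hypot(P[...,0]-.5914,P[...,1]-.0273)<.05)
q=P[m];print('head from top',len(q),q.mean(0) if len(q) else '',q.min(0),q.max(0))
E
```

```text
time: 16.12
position: [0.4805, 0.0843, 0.1173]
tool_rot: [0.735, 3.051, -0.0]
contact_force: [0.1, -0.2, -0.6]
gripper_width: 0.0156
finger_force: 44.5
foot [ 0.86713634 -0.11441187  0.008     ] r px 15.945319175720215 (345.0, 113.5) dist 0.3100206212223379 az -0.47473714058942823
turn deg [ 0.04  0.12 -0.03] | shift after turn cm [ 0.04 -0.06  0.11] | shift before turn [ 0.04 -0.06  0.11]
head from top 254 [0.5868128  0.01384431 0.14483756] [ 0.56371385 -0.00480684  0.11568223] [0.61427221 0.03240196 0.16421751]
```

View pics/f.png

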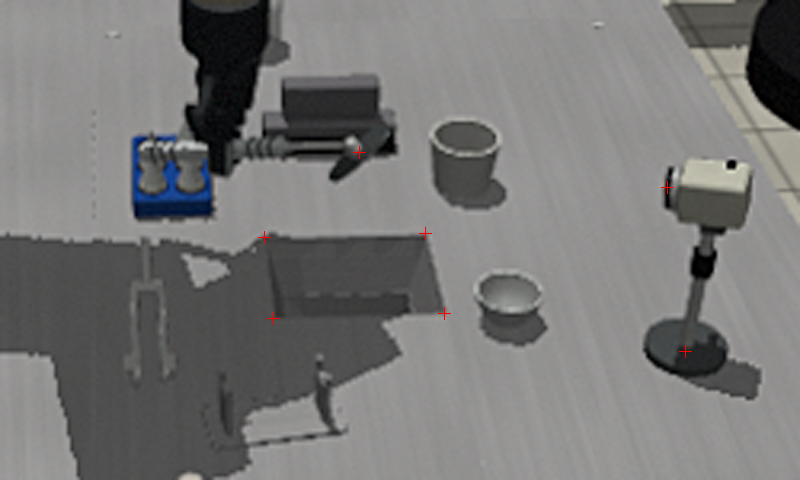

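The red crosses I projected onto the picture for the mouth corners, foot and lens match what it shows, and the cross for the glass centre (360,152) lies on the mirror head. The mirror is held steady within about 1 mm and 0.2°, and nothing else is touched. The squeegee stands clear.

```bash
python3 -m jog '[[[0,0,0,0.03,-0.05,0.08,0.05],[0,0,0,0,0,0,0.05],[0,0,0,0,0,0,0.05],[0,0,0,0,0,0,0.05]]]'; python3 -c "
from rig import arm
print(arm.sign_off())"
```

```text
time: 16.73
position: [0.4796, 0.084, 0.1158]
tool_rot: [0.735, 3.052, -0.001]
contact_force: [-0.1, -0.3, -1.4]
gripper_width: 0.0151
finger_force: 44.5
the job is handed in; nothing more can be done
None
```

I swept all four specula down the chute, stood the squeegee on the steel clear of the mouth, and handed the job in at 16.7 s with the mirror held steady, its glass within about 1 mm of the view point by my measurements and angled to show the check mark to the camera.

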